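# Zero check: vent the manifold, then tap the gauges

## Robot

A 7-joint arm with a two-finger parallel gripper is mounted at the origin on a cart in front of the work surface, level with it; the furniture and walls round the work are solid. World frame = base frame: x ahead of the robot, y to its left, z up, the work surface at z = 0. Lengths are in m, angles in rad, forces in N, time in s.
With the tool pointing down it reaches from about 0.4 to 0.9 m from the base axis. Payload 5.6 kg.
Tool frame: the origin (TCP) lies at the very end of the fingers, on their centre line; the grasp point (between the pads) lies 19 mm behind it (env.pinch_z is the distance from the TCP to the grasp point, in m); z points along the fingers, y is the line along which they close (so a half turn about z gives the same grasp; the last joint's range is limited). The gripper opens to 92 mm and grips with 3 to 60 N. Pads are 20 mm wide; open, the fingers measure 128 mm over their backs; the gripper's body (75 mm by 189 mm) begins 69 mm behind the grasp point.
Start: joints at [-1.303, 0.468, -0.012, 1.603, 0.006, 1.071, -0.056], TCP at [0.199, 0.619, 0.215] pointing down, gripper open.
Joint ranges: [-2.53, 2.53], [-0.31, 2.02], [-1.57, 1.55], [0.28, 2.44], [-1.29, 4.43], [0.15, 1.84], [-2.92, 2.92]. Speed limits (rad/s): [2.57, 2.57, 3.14, 3.14, 3.14, 3.14, 3.14].

## Interface

Orientations are given as a unit quaternion [w, x, y, z].
In Python, from plant import env, eyes, finish_job gives the robot as it stands.
- The arm moves only by the tool step_arm, never from a script. Its argument "motion" is text: rows parted by semicolons, each of 7 numbers parted by spaces: the shift along the tool's x, y, z in m, then the turn, a rotation vector about the tool's x, y, z in degrees, then the opening in per cent of the stroke, from 0 (shut) to 100 (fully open). In form: tx ty tz rx ry rz claw; .... A call has 1 to 8 rows; each row is the pose to reach, as a shift and turn from the pose commanded when the call began, along the tool's axes at that moment; what a row does not reach only later rows make up. A row lasts 1/12 s, in which the tool goes at most 41.7 mm and 7.16 degrees, less where a joint would pass 70% of its speed; a pose out of reach is approached as far as the arm can. A call with a gripper value outside its range is refused whole. The fingers move at their own pace and stop on an object; "grip_force" is the grip in N (left out, the last holds). Time passes only in rows, so rows that repeat a pose let the fingers close. It gives the time, the measured TCP pose, the force, the opening and the grip force at its end, in the units of the state.
- env.get_state(): the state, without advancing time (a new reading comes with each control period).
- eyes.capture(name): name is "scene" or "top" or "wrist"; returns the picture (420x560x3 uint8, blue, green, red); there is no depth.
- eyes.get_calibration(name): a dict with "camera_matrix" (3x3 intrinsics, pixels), "extrinsics" (4x4, takes a point from world to camera coordinates). Camera axes: x right, y down, z forward; pixel columns grow to the right and rows downward; lengths in m; the calibration is good to about 2 mm. A picture is of the moment at which its call begins: read the wrist's pose just before it. get_calibration takes no time and is no camera call; for the wrist camera it gives the pose at the moment of the call.
- finish_job(): hands the job in; it is judged then, once.
The state is a dict: "time_s": time; "qpos": joint angles; "joint_velocities": joint speeds; "joint_efforts": joint torques, N m; "tool_pos": TCP position; "eef_rot": TCP orientation; "ft_force": force on the tool from outside, world axes, zero at the start; "ft_torque": the same for the moment, N m; "width": opening from 0.0 (shut) to 1.0 (fully open); "grip_force": force on a finger pad.
Only numpy, scipy, OpenCV 4.12 (cv2) and the standard library are available. Lean on these libraries where they do the work, as an engineer would, in place of code of your own. Each camera call takes 0.05 s, during which the arm holds its last target. There are 200 camera calls.

## Task

Zero-check the two gauges on the manifold with closed fingertips, gripping and lifting nothing: push the vent valve's knob fully down, so that it stays down, before you touch either gauge; then tap the large gauge lightly on its glass, and after that the small one, each just enough that its rubber mount gives a little. Let each gauge spring back, and leave the spare gauge, the two spanners, the hexagon nut and the upright adapter lying round it where they are.

Things in the scene. Friction and masses are not known exactly. Their poses are not given: they have to be found in the camera images.
- manifold: fixed manifold on the bench: dark steel foot plate 70 (x) x 300 (y) x 8 under an aluminium bar 44 x 264 whose top is 38 above the bench. On its three ports, in a row 90 apart along its own y, stand the vent valve, the large gauge and the small gauge, in any order. Origin at the centre of its underside, on the bench
- port_row (a point): fixed point on the bench in the row of the bench's own ports, behind the manifold: keep clear of them. From this point (dx, dy): two big upright dial gauges, 261 high, at dx -25 to 35, dy 72 to 374; a stub 103 high at dx -30 to 30, dy -76 to -17; a probe 221 high at dx 58 to 103, dy -160 to -114 (mm)
- vent_top (a point): centre of the top face of the vent valve's steel push knob, a round mushroom knob 33 in diameter and without a dial; 87 above the bench when up, and it moves down with the knob
- vent_knob (a joint): travel of the vent knob in m: 0 = up (closed), 0.008 = fully down (open). It has friction of about 4 N and no spring: it stays where it is pushed
- large_dial: head of the large dial gauge, lying face up: round steel case 80 in diameter, 28 deep, flat glass over a white scale; origin at the centre of the glass, 90 above the bench, z up. It stands on a rubber mount: from about 1.3 N it gives straight down, 1.1 mm more for each N, to a hard stop at 8 mm, and springs back when let go
- small_dial: head of the small dial gauge, lying face up: round steel case 50 in diameter, 24 deep, flat glass over a white scale; origin at the centre of the glass, 85 above the bench, z up. Same rubber mount as the large gauge: from about 1.3 N it gives straight down, 1.1 mm more for each N, to a hard stop at 8 mm, and springs back
- spanner_17: loose open-end spanner, steel, 31x167x5, lying flat on the bench behind the manifold's right end; origin under its centre. Leave it alone
- hex_nut: loose hexagon nut, grey metal, 27x31x18, standing on the bench just beyond the manifold's left end; origin under its centre. Leave it alone
- spare_gauge: loose spare dial gauge, 91x67x33, lying on its back on the bench to the left, NOT on the manifold; origin under its centre. Leave it alone
- spanner_22: loose open-end spanner, steel, 38x197x6, on the bench left of the manifold; origin under its centre. Leave it alone
- adapter_1: loose threaded adapter, grey metal, 22x25x32, upright on the bench left of the manifold; origin under its centre. Leave it alone

How it is judged:
On the way, in this order (a step that is already met when the one before it is completed fails the run):
1. the vent knob is pushed down (over 6 of its 8 mm) (value of joint vent_knob above 0.006 m), for 0.1 s.
2. a finger taps the large gauge: its dial gives over 1 mm (contact force between the fingers and large_dial above 0.5 N and distance of large_dial from where it was at the start of the episode above 0.001 m), for 0.02 s.
3. then a finger taps the small gauge: its dial gives over 1 mm (contact force between the fingers and small_dial above 0.5 N and distance of small_dial from where it was at the start of the episode above 0.001 m), for 0.02 s.
At the end, for the whole second after the job is handed in: the vent knob is over 6 mm down, both dials have sprung back (within 1 mm), and the spare gauge, both spanners, the nut and the adapter lie within 20 mm of where they were (value of joint vent_knob above 0.006 m and distance of each of large_dial, small_dial from where it was at the start of the episode below 0.001 m and distance of each of spanner_17, hex_nut, spare_gauge, spanner_22, adapter_1 from where it was at the start of the episode below 0.02 m); the robot touches nothing.
It fails at once if a gauge on the manifold is touched before the vent knob is down (over 5 mm) (value of joint vent_knob below 0.005 m and (contact force between any of the fingers, the arm and large_dial above 0.3 N or contact force between any of the fingers, the arm and small_dial above 0.3 N)).
It fails at once if a gauge is struck or pressed with more than 20 N (contact force between any of the fingers, the arm and large_dial above 20 N or contact force between any of the fingers, the arm and small_dial above 20 N).
It fails at once if a loose thing is pushed more than 20 mm away or lifted more than 10 mm (distance of any of spanner_17, hex_nut, spare_gauge, spanner_22, adapter_1 from where it was at the start of the episode above 0.02 m or height (world z) of any of spanner_17, hex_nut, spare_gauge, spanner_22, adapter_1 above 0.01 m).
It also fails if it takes over 45 s, if anything falls off the work surface, if the arm or the gripper's body presses on something with over 40 N, if the wrist force passes 120 N, or if a joint passes its speed limit or range.

## Working session

There is one attempt and no reset: what is moved stays moved. The work goes in short steps, Python scripts to look and compute and a tool call to move; the robot and the scene stay as the last step left them, time stands still between calls to the robot, and variables do not carry over. Pictures are saved under pics/ and viewed, at most 10 in all, crops included, and the job is handed in when it is done.

Besides the shell and the picture viewer there is one more tool, called after ">>>" as name(argument=value, ...) on one line, values as JSON. step_arm: Moves the arm, as the interface text tells. Its arguments: {"type":"object","properties":{"motion":{"type":"string"},"grip_force":{"type":"number"}},"required":["motion"]}

```bash
mkdir -p pics
python3 - <<'E'
from plant import env,eyes
import cv2,numpy as np
for n in("scene","top"):
    cv2.imwrite(f"pics/{n}0.png",cv2.resize(eyes.capture(n),(800,600)))
    c=eyes.get_calibration(n);E=np.array(c["extrinsics"]);print(n,c["camera_matrix"],-E[:3,:3].T@E[:3,3])
s=env.get_state();print(s["time_s"],s["tool_pos"],s["eef_rot"],s["width"],s["ft_force"])
E
```

```text
scene [[523.50609587   0.         281.9319199 ]
 [  0.         523.50609587 212.88834746]
 [  0.           0.           1.        ]] [ 0.04082871 -0.87547168  0.71056873]
top [[392.65316925   0.         279.60456595]
 [  0.         392.65316925 214.89984242]
 [  0.           0.           1.        ]] [0.28404767 0.11079804 1.11148696]
0.1 [0.19868542 0.61833602 0.21373026] [-9.03171229e-05  1.54828653e-01  9.87941012e-01 -7.97770596e-04] 0.9979267835790332 [-0.50964759 -0.18469761 -1.06444765]
```

View pics/top0.png

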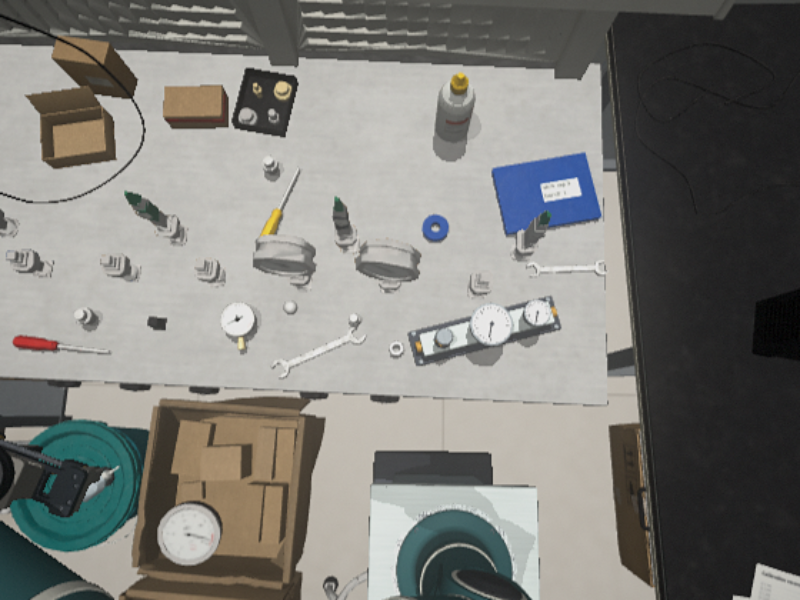

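View pics/scene0.png

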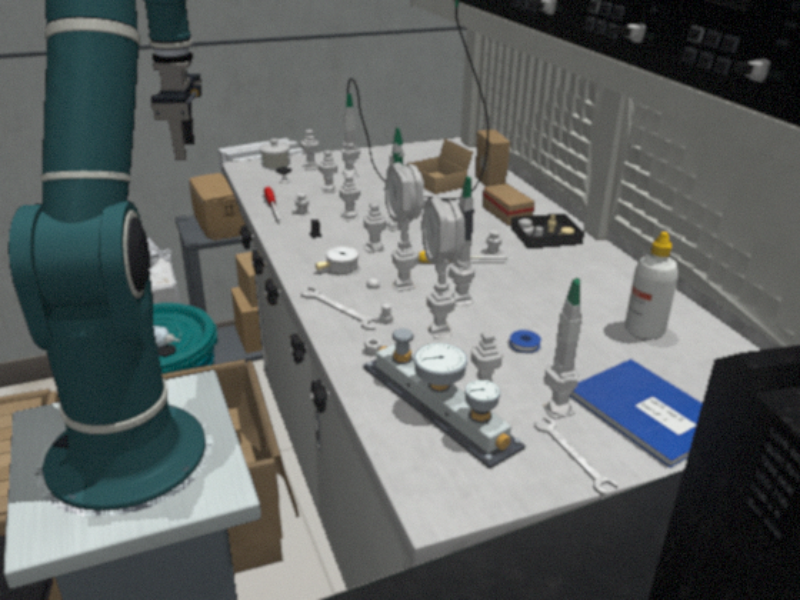

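The top view shows the vent knob at about (444,338), the large gauge at (491,325) and the small gauge at (537,313), in 800x600 pixels. In the scene view they are at (402,335), (441,358) and (482,392). I'll enlarge a crop and triangulate against the given heights.

```bash
cat > h.py <<'E'
from plant import env,eyes
import cv2,numpy as np
from scipy.spatial.transform import Rotation as R
def ray(n,u,v,z,c=None):
    c=c or eyes.get_calibration(n);E=np.array(c["extrinsics"]);K=np.array(c["camera_matrix"])
    o=-E[:3,:3].T@E[:3,3];d=E[:3,:3].T@np.linalg.inv(K)@[u,v,1]
    return (o+d*(z-o[2])/d[2]).round(4)
def rel(target):
    s=env.get_state();w,x,y,z=s["eef_rot"];r=R.from_quat([x,y,z,w])
    return r.inv().apply(np.array(target)-s["tool_pos"]).round(4)
E
python3 - <<'E'
from h import *
P={"knob":(.087,(444,338),(402,335)),"large":(.09,(491,325),(441,358)),"small":(.085,(537,313),(482,392))}
for k,(z,a,b) in P.items():
    print(k,ray("top",a[0]*.7,a[1]*.7,z),ray("scene",b[0]*.7,b[1]*.7,z))
t=cv2.imread("pics/top0.png");s=cv2.imread("pics/scene0.png")
im=np.vstack([cv2.resize(t[290:370,400:570],(800,300),interpolation=3)[:, :],cv2.resize(s[310:430,360:520][:60*2],(400,300),interpolation=3).repeat(1,1) if 0 else cv2.resize(s[320:410,370:610],(800,300),interpolation=3)])
cv2.imwrite("pics/crop.png",im)
E
```

```text
knob [0.42   0.0259 0.087 ] [0.4205 0.0138 0.087 ]
large [ 0.4455 -0.0604  0.09  ] [ 0.4482 -0.0681  0.09  ]
small [ 0.4707 -0.1472  0.085 ] [ 0.4694 -0.1569  0.085 ]
```

View pics/crop.png

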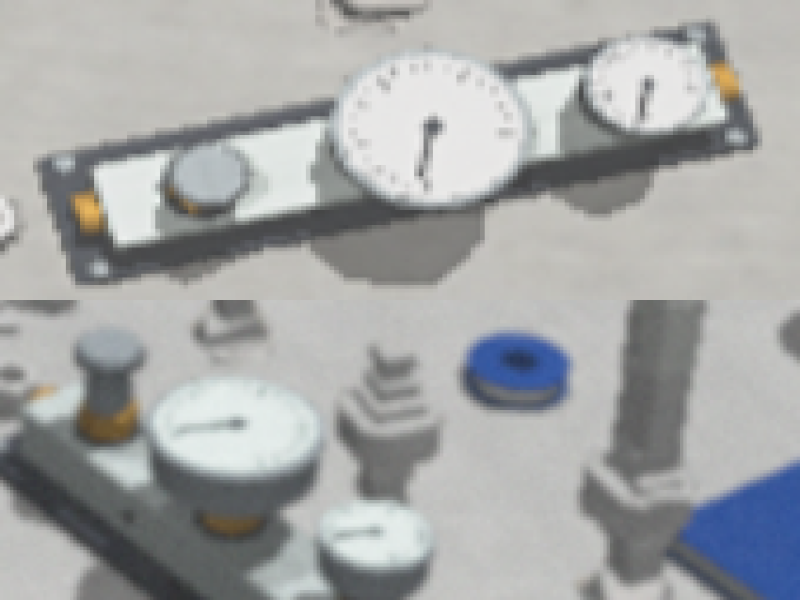

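Run:
```python
from h import *
P={"knob":(.087,(444,336.7),(403,334.6)),"large":(.09,(491.6,324.1),(440.8,357)),"small":(.085,(537.1,312.7),(482.8,389.6))}
for k,(z,a,b) in P.items():
    print(k,ray("top",a[0]*.7,a[1]*.7,z),ray("scene",b[0]*.7,b[1]*.7,z))
print("stub",ray("top",480*.7,284*.7,.08),"dials",ray("top",284*.7,240*.7,.26),ray("top",388*.7,245*.7,.26),"probe",ray("top",545*.7,216*.7,.22))
s=env.get_state();w,x,y,z=s["eef_rot"];print(R.from_quat([x,y,z,w]).as_matrix().round(3))
for t in ((.2,.62,.2),(.40,.04,.18),(.4225,.024,.16)): print(rel(t))
```

```text
knob [0.4224 0.0259 0.087 ] [0.4224 0.0143 0.087 ]
large [ 0.4472 -0.0615  0.09  ] [ 0.449  -0.0657  0.09  ]
small [ 0.4712 -0.1474  0.085 ] [ 0.473  -0.1524  0.085 ]
stub [ 0.525  -0.0421  0.08  ] dials [0.5477 0.2935 0.26  ] [0.543  0.1293 0.26  ] probe [ 0.611  -0.1308  0.22  ]
[[-0.952  0.306 -0.   ]
 [ 0.306  0.952 -0.002]
 [-0.    -0.002 -1.   ]]
[-0.0007  0.002   0.0137]
[-0.3686 -0.489   0.0345]
[-0.3949 -0.4973  0.0546]
```

>>> step_arm(motion="-0.025 -0.033 0.002 0 0 -3 0; -0.05 -0.066 0.004 0 0 -6 0; -0.075 -0.099 0.006 0 0 -9 0; -0.1 -0.132 0.008 0 0 -12 0; -0.124 -0.166 0.01 0 0 -15 0; -0.149 -0.199 0.012 0 0 -18 0; -0.174 -0.232 0.014 0 0 -18 0; -0.198 -0.265 0.015 0 0 -18 0")

```text
time_s: 0.77
tool_pos: [0.3064, 0.3037, 0.1992]
eef_rot: [-0.0, -0.002, 1.0, -0.0]
ft_force: [0.3, -0.5, 0.7]
width: 0.448
grip_force: 0.0
```

Run:
```python
from h import *
print(rel((.40,.03,.19)),rel((.4224,.022,.19)),env.get_state()["tool_pos"],env.get_state()["width"])
```

```text
[-0.0927 -0.274   0.0093] [-0.115  -0.2821  0.0093] [0.30638398 0.30365668 0.19921541] 0.4477291432241429
```

>>> step_arm(motion="-0.013 -0.038 0.001 0 0 0 0; -0.026 -0.076 0.002 0 0 0 0; -0.039 -0.114 0.003 0 0 0 0; -0.052 -0.152 0.005 0 0 0 0; -0.065 -0.19 0.006 0 0 0 0; -0.078 -0.228 0.008 0 0 0 0; -0.088 -0.26 0.009 0 0 0 0; -0.093 -0.272 0.009 0 0 0 0")

```text
time_s: 1.43
tool_pos: [0.4006, 0.0298, 0.1905]
eef_rot: [0.0, 0.001, 1.0, -0.0]
ft_force: [-0.8, 0.0, 0.7]
width: 0.004
grip_force: 0.0
```

>>> step_arm(motion="0 0 0 0 0 0 0; 0 0 0 0 0 0 0; 0 0 0 0 0 0 0; 0 0 0 0 0 0 0")

```text
time_s: 1.77
tool_pos: [0.3997, 0.0355, 0.1905]
eef_rot: [-0.0, -0.003, 1.0, 0.0]
ft_force: [0.7, -0.2, -0.0]
width: 0.009
grip_force: 0.0
```

Run:
```python
from h import *
import json
c=eyes.get_calibration("wrist");im=eyes.capture("wrist")
json.dump({k:np.array(v).tolist() for k,v in c.items() if k in("camera_matrix","extrinsics")},open("w1.json","w"))
cv2.imwrite("pics/w1.png",cv2.resize(im,(800,600)));s=env.get_state();print(s["tool_pos"],s["ft_force"],s["width"],rel((.4224,.022,.12)))
```

```text
[0.39982556 0.03549392 0.19051434] [-0.90677328 -0.45322756  0.32718176] 0.005954101939823816 [-0.0225 -0.0136  0.0705]
```

View pics/w1.png

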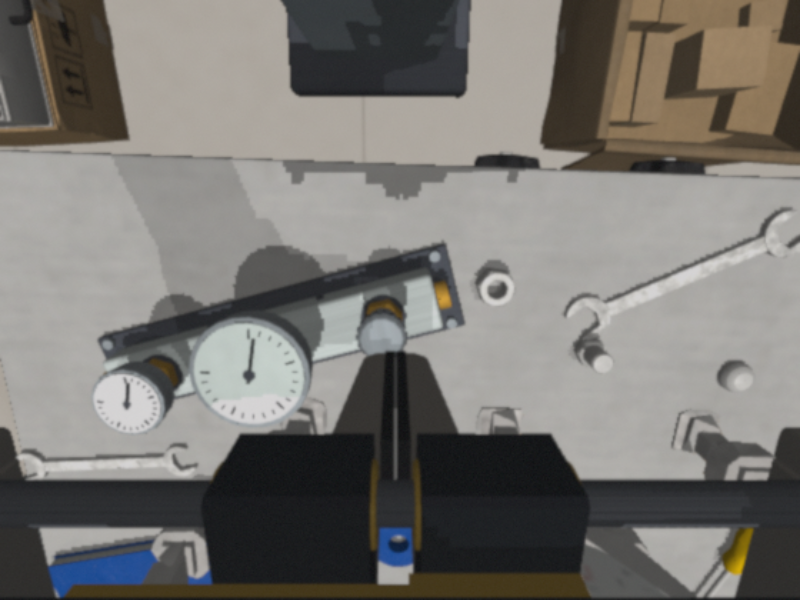

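The wrist view shows the knob's top at (382,335), the large glass centre at (249,373) and the small one at (129,402). The gripper is shut.

Run:
```python
from h import *
import json
c=json.load(open("w1.json"))
for k,u,v,z in(("knob",382,335,.087),("large",249,372,.09),("small",129,402,.085)):print(k,ray("",u*.7,v*.7,z,c))
for t in((.4224,.025,.12),(.423,.022,.12)): print(rel(t))
```

```text
knob [0.4204 0.0281 0.087 ]
large [ 0.4452 -0.058   0.09  ]
small [ 0.4701 -0.1423  0.085 ]
[-0.0225 -0.0106  0.0705]
[-0.0231 -0.0136  0.0705]
```

>>> step_arm(motion="-0.01 -0.005 0.03 0 0 0 0; -0.021 -0.0095 0.055 0 0 0 0; -0.021 -0.0095 0.085 0 0 0 0; -0.021 -0.0095 0.092 0 0 0 0; -0.021 -0.0095 0.092 0 0 0 0; -0.021 -0.0095 0.092 0 0 0 0")

```text
time_s: 2.32
tool_pos: [0.4211, 0.0254, 0.099]
eef_rot: [-0.0, -0.002, 1.0, -0.0]
ft_force: [-0.0, -0.3, 0.3]
width: 0.005
grip_force: 0.0
```

>>> step_arm(motion="0 0 0.008 0 0 0 0; 0 0 0.011 0 0 0 0; 0 0 0.014 0 0 0 0; 0 0 0.017 0 0 0 0; 0 0 0.02 0 0 0 0; 0 0 0.021 0 0 0 0; 0 0 0.021 0 0 0 0; 0 0 0.021 0 0 0 0")

```text
time_s: 2.98
tool_pos: [0.4218, 0.0253, 0.0792]
eef_rot: [0.0, -0.002, 1.0, 0.001]
ft_force: [-6.5, 0.2, 23.5]
width: 0.006
grip_force: 11.6
```

>>> step_arm(motion="0 0 -0.02 0 0 0 0; 0 0 -0.042 0 0 0 0; 0 0 -0.042 0 0 0 0; -0.01 -0.034 -0.042 0 0 0 0; -0.02 -0.068 -0.042 0 0 0 0; -0.025 -0.086 -0.038 0 0 0 0; -0.025 -0.086 -0.03 0 0 0 0; -0.025 -0.086 -0.03 0 0 0 0")

```text
time_s: 3.65
tool_pos: [0.4453, -0.0617, 0.106]
eef_rot: [-0.001, -0.0, 1.0, -0.0]
ft_force: [-0.3, -0.3, -0.6]
width: 0.006
grip_force: 0.0
```

Run:
```python
from h import *
import json
c=eyes.get_calibration("wrist");im=eyes.capture("wrist")
cv2.imwrite("pics/w2.png",cv2.resize(im,(800,600)));s=env.get_state();print(s["tool_pos"],s["ft_force"],rel((.446,-.06,.09)))
json.dump({k:np.array(v).tolist() for k,v in c.items() if k in("camera_matrix","extrinsics")},open("w2.json","w"))
```

```text
[ 0.44522229 -0.06073511  0.10632763] [ 0.66329637  0.13178887 -0.93568941] [-0.0008  0.0007  0.0163]
```

View pics/w2.png

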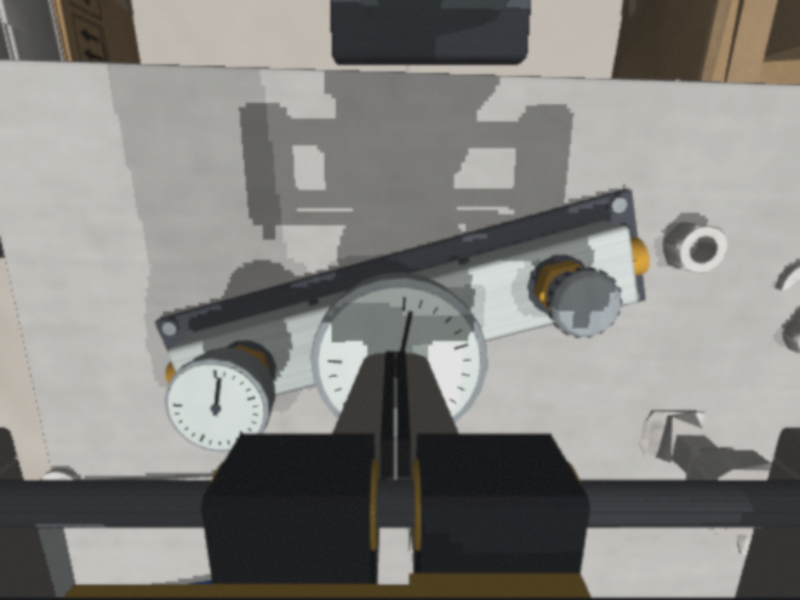

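The fingertip is over the middle of the large glass. The knob is at (586,302) and the small dial at (217,405). Next I'll check the knob's height and the small dial's position.

Run:
```python
from h import *
import json
c=json.load(open("w2.json"))
for z in(.079,.087):print(ray("",586*.7,302*.7,z,c), "diam",np.linalg.norm(ray("",621*.7,302*.7,z,c)-ray("",550*.7,302*.7,z,c)))
print(ray("",217*.7,405*.7,.085,c))
```

```text
[0.4215 0.0247 0.079 ] diam 0.0319
[0.4192 0.0212 0.087 ] diam 0.030500000000000003
[ 0.4699 -0.144   0.085 ]
```

>>> step_arm(motion="0 0 0.008 0 0 0 0; 0 0 0.012 0 0 0 0; 0 0 0.015 0 0 0 0; 0 0 0.017 0 0 0 0; 0 0 0.018 0 0 0 0; 0 0 0.018 0 0 0 0")

```text
time_s: 4.2
tool_pos: [0.4463, -0.0605, 0.0895]
eef_rot: [-0.0, -0.002, 1.0, 0.0]
ft_force: [-0.3, 0.8, 2.6]
width: 0.002
grip_force: 1.1
```

>>> step_arm(motion="0 0 0.002 0 0 0 0; 0 0 0.003 0 0 0 0; 0 0 0.003 0 0 0 0; 0 0 0.003 0 0 0 0")

```text
time_s: 4.53
tool_pos: [0.4465, -0.0607, 0.0868]
eef_rot: [0.0, -0.002, 1.0, 0.0]
ft_force: [-1.4, 2.9, 4.6]
width: 0.003
grip_force: 2.3
```

>>> step_arm(motion="0 0 -0.015 0 0 0 0; 0 0 -0.03 0 0 0 0; 0 0 -0.03 0 0 0 0; -0.01 -0.034 -0.03 0 0 0 0; -0.02 -0.068 -0.03 0 0 0 0; -0.0237 -0.084 -0.025 0 0 0 0; -0.0237 -0.084 -0.016 0 0 0 0; -0.0237 -0.084 -0.014 0 0 0 0")

```text
time_s: 5.2
tool_pos: [0.4693, -0.1456, 0.0988]
eef_rot: [-0.001, -0.001, 1.0, -0.0]
ft_force: [0.1, 0.3, -0.6]
width: 0.006
grip_force: 0.0
```

>>> step_arm(motion="0 0 0 0 0 0 0; 0 0 0.006 0 0 0 0; 0 0 0.01 0 0 0 0; 0 0 0.012 0 0 0 0; 0 0 0.014 0 0 0 0; 0 0 0.015 0 0 0 0; 0 0 0.015 0 0 0 0")

```text
time_s: 5.78
tool_pos: [0.4705, -0.1446, 0.0855]
eef_rot: [-0.0, -0.002, 1.0, 0.0]
ft_force: [0.1, -0.8, -0.2]
width: 0.007
grip_force: 0.0
```

>>> step_arm(motion="0 0 0.001 0 0 0 0; 0 0 0.002 0 0 0 0; 0 0 0.003 0 0 0 0; 0 0 0.0037 0 0 0 0; 0 0 0.0037 0 0 0 0; 0 0 0.0037 0 0 0 0")

```text
time_s: 6.28
tool_pos: [0.4706, -0.1448, 0.082]
eef_rot: [0.0, -0.002, 1.0, 0.0]
ft_force: [-1.3, 1.9, 4.6]
width: 0.008
grip_force: 2.2
```

The contact force is 4.6 N and the dial has given about 3 mm, as with the large gauge. Now I'll lift clear.

>>> step_arm(motion="0 0 -0.01 0 0 0 0; 0 0 -0.04 0 0 0 0; 0 0 -0.075 0 0 0 0; 0 0 -0.1 0 0 0 0; 0 0 -0.1 0 0 0 0; 0 0 -0.1 0 0 0 0; 0 0 -0.1 0 0 0 0; 0 0 -0.1 0 0 0 0")

```text
time_s: 6.95
tool_pos: [0.4696, -0.1449, 0.1809]
eef_rot: [-0.001, -0.002, 1.0, 0.0]
ft_force: [-0.2, 0.2, -0.1]
width: 0.005
grip_force: 0.0
```

Run:
```python
from h import *
cv2.imwrite("pics/w3.png",cv2.resize(eyes.capture("wrist"),(800,600)));s=env.get_state();print(s["tool_pos"],s["ft_force"],s["time_s"])
```

```text
[ 0.46954256 -0.14487357  0.18077409] [-0.35914706 -0.77919574 -0.39563444] 7.0
```

View pics/w3.png

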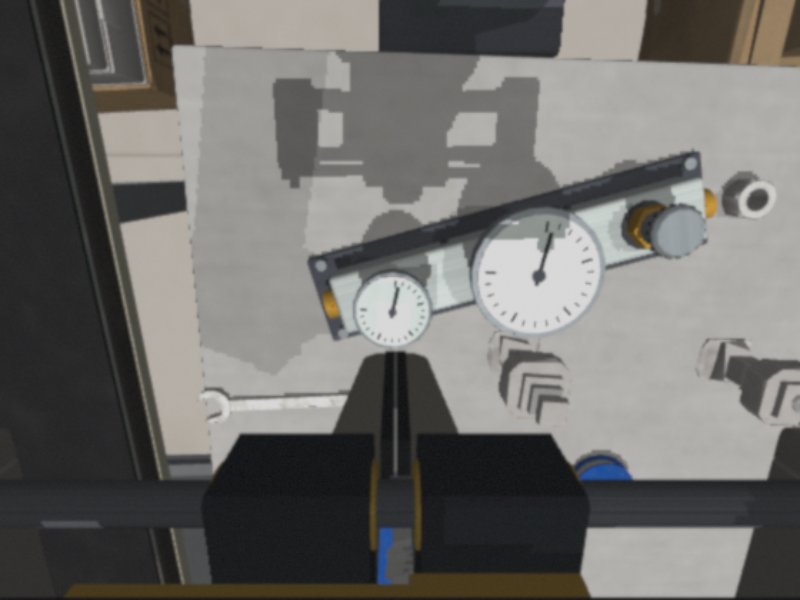

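The tool is clear of everything. The nut (750,198) and the spanner (210,405) are where they were, and the knob is at (680,230).

```bash
python3 -c "
from plant import finish_job
print(finish_job())"
```

```text
the job is handed in; nothing more can be done
None
```

I pushed the vent knob fully down first, then tapped the large gauge and the small gauge (about 3 mm and 4.6 N each); the tool is clear, no loose item was touched, and the job was handed in at about 7 s with no verdict returned.

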